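Load the slide imager

TASK

Push the flat slide carrier along the bench, under the imager's low bridge, until it is fully home against the end stop and square between the side guides; keep it flat on the bench all the way, never lifted or tipped. Only then press the start key right down, and let it come back up. Use the fingers only to push and press: nothing is picked up, and everything else on the bench stays where it stands.

Things in the scene. Friction and masses are not known exactly. Their poses are not given: they have to be found in the camera images.
- carrier: The slide carrier: a flat bare-aluminium slab, 86 mm wide (its x), 128 mm long (its y) and 18 mm high, about 0.25 kg, with four glass slides with paper ends lying across its top. It lies loose on the bench in front of the imager's entrance. Origin: centre of its underside; z up. It is symmetric, either end may lead; at the start its y axis is within 0.35 rad of the imager's y axis.
- imager: The imager, fixed to the bench, which is its floor: a low white bridge 132 mm wide on two grey side guides, a short lens tube (40 mm across, top 105 mm up) on the rear of its roof. The carrier goes in along the imager's +y. Origin: on the bench, just below the centre of a carrier that is home; z up. At the start the carrier lies 180 to 220 mm off towards -y, up to 30 mm to either side.
- imager_mouth (a point): Bench-level centre of the entrance, at y = -30 mm in the imager's frame; same axes. From here to y = +74 mm run the guides, inner faces at x = -46 and +46 mm, and the roof, underside 23 mm and top 57 mm above the bench. Two flares 14 mm high open outwards in front, to about x = -65 and +65 mm at y = -54 mm.
- imager_stop (a point): Bench-level centre of the end stop's face, at y = +64 mm in the imager's frame; same axes. A carrier that is home touches it with its far end; its near end is then at y = -64 mm, so its last 34 mm stick out in front of the bridge.
- start_key_top (a point): Centre of the top face of the start key: a white round push key 30 mm across in a small grey housing fixed to the bench, its top 22 mm above the bench, 145 to 165 mm behind the imager's origin (imager's +y side, beyond the end stop). Pressed straight down; the point moves with the key.
- start_key (a joint): Travel of the start key in m: 0 up, 0.006 right down; it springs back by itself and needs about 5 N to go right down.
- tube_rack: White tube rack with blue-capped tubes, 56 x 128 x 74 mm, loose; on the +x side of the carrier's lane. Origin: centre of its underside. To be left alone.
- amber_bottle: Amber glass bottle, 56 mm across, 110 mm high, loose; on the +x side of the imager. Origin: centre of its underside. To be left alone.
- flask: Clear conical flask, 80 mm across, 125 mm high, loose; well behind the carrier. Origin: centre of its underside. To be left alone.
- petri_dishes: Stack of two petri dishes, 90 mm across, 30 mm high, loose; on the -x side of the imager. Origin: centre of its underside. To be left alone.
- sample_box: Cardboard sample box, 77 x 77 x 49 mm, loose; on the +x side of the start key. Origin: centre of its underside. To be left alone.
- tube_block: Blue block with rows of small holes, 75 x 110 x 40 mm, loose; to the right, behind the carrier on the +x side. Origin: centre of its underside. To be left alone.
Not all that is in view belongs to the job. Of the things that look like the imager, take the one that is farthest to the robot's right at the start. There is more than one size of the part that bears start_key_top; the job needs the smaller.

How it is judged:
By the outcome, as a careful person would: the job done as asked, in the order asked, and still so for the second after the job is handed in, with the robot touching nothing.
It also fails if it takes over 72 s, if anything falls off the work surface, if the arm or the gripper's body presses on something with over 40 N, if the wrist force passes 120 N, or if a joint passes its speed limit or range.

ROBOT

A 7-joint arm with a two-finger parallel gripper is mounted at the origin on the work surface. World frame = base frame: x ahead of the robot, y to its left, z up, the work surface at z = 0. Lengths are in m, angles in rad, forces in N, time in s.
With the tool pointing down it reaches from about 0.375 to 0.925 m from the base axis. Payload 3.1 kg.
Tool frame: the origin (TCP) lies on the centre line of the jaws, within the pads' length; the fingertips stand 22 mm ahead of it and the grasp point (between the pads) lies 3 mm ahead of it; x points along the fingers, y is the direction in which the jaws open and shut, and the axes are right-handed (so a half turn about x gives the same grasp; the last joint's range is limited). The gripper opens to 85 mm and grips with 20 to 120 N. Pads are 22 mm wide; open, the fingers measure 114 mm over their backs; the gripper's body (76 mm by 85 mm) begins 54 mm behind the grasp point. The pads swing forward as they close: fully open they stand 13 mm farther back than shut.
Start: joints at [-1.22, 0.383, 0.044, 1.598, -0.018, 1.161, -0.05], TCP at [0.282, 0.586, 0.253] pointing down, gripper open.
Joint ranges: [-2.61, 2.61], [-0.41, 2.15], [-1.48, 1.57], [0, 2.5], [-1.57, 4.71], [0.05, 1.97], [-2.85, 2.85]. Speed limits (rad/s): [2.79, 2.79, 3.14, 3.14, 3.14, 3.14, 3.14].

INTERFACE

Orientations are given as a unit quaternion [w, x, y, z].
In Python, from rig import manip gives the robot as it stands.
- The arm moves only by the tool servo_tool, never from a script. Its argument "targets" is one flat list of numbers, 7 for each row, row after row: the shift along the tool's x, y, z in m, then the turn, a rotation vector about the tool's x, y, z in rad, then the finger opening in m, from 0 to 0.0854. A call has exactly 8 rows; each row shifts and turns the commanded pose from where the row before left it, along the tool's axes as they then stand; what a row does not reach is not made up. A row lasts 1/8 s, in which the tool goes at most 62.5 mm and 10.7 degrees, less where a joint would pass 70% of its speed; a pose out of reach is approached as far as the arm can. A call with a gripper value outside its range is refused whole. The fingers move at their own pace and stop on an object; the grip force is fixed at half the most. Time passes only in rows, so rows that do not move let the fingers close, or fill a call up. It gives the time, the measured TCP pose, the force and the opening at its end, in the units of the state.
- manip.sense(): the state, without advancing time (a new reading comes with each control period).
- manip.camera(name): name is "side" or "top" or "wrist"; returns the picture (420x560x3 uint8, blue, green, red); there is no depth.
- manip.camera_params(name): a dict with "fov_y" (degrees; the focal length in pixels is half the picture's height over the tangent of half this angle, whatever the lens; pixels are square), "cx", "cy" (the principal point, pixels), "k1" (the pictures are not rectified: a ray, as slopes to the right and down, at radius r is drawn at 1 + k1 r^2 times it, then the intrinsics apply), "R" (3x3) and "t" (3): a world point X has camera coordinates R X + t; the wrist camera has in their place "mount" (4x4, takes a point from camera to tool coordinates, whose origin is the TCP and whose axes are the tool frame's). Camera axes: x right, y down, z forward; pixel columns grow to the right and rows downward; lengths in m; the calibration is good to about 2 mm. A picture is of the moment at which its call begins: read the wrist's pose just before it. camera_params takes no time and is no camera call.
- manip.sign_off(): hands the job in, once; it reports no verdict.
The state is a dict: "time_s": time; "joint_positions": joint angles; "qvel": joint speeds; "joint_torque": joint torques, N m; "tool_pos": TCP position; "eef_rot": TCP orientation; "force": force on the tool from outside, world axes, zero at the start; "moment": the same for the moment, N m; "gripper_width": finger opening in m.
Only numpy, scipy, OpenCV 4.12 (cv2) and the standard library are available. Lean on these libraries where they do the work, as an engineer would, in place of code of your own. Each camera call takes 0.05 s, during which the arm holds its last target.

## Working session

There is one attempt and no reset: what is moved stays moved. The work goes in short steps, Python scripts to look and compute and a tool call to move; the robot and the scene stay as the last step left them, time stands still between calls to the robot, and variables do not carry over. Pictures are saved under pics/ and viewed, and the job is handed in when it is done.

Besides the shell and the picture viewer there is one more tool, called after "Request:" as a command line: name --argument value ..., lists and objects as JSON in quotes. servo_tool: Moves the arm, as the interface text tells. Its arguments: {"type":"object","properties":{"targets":{"type":"array","items":{"type":"number"}}},"required":["targets"]}

```bash
ls; mkdir -p pics
python3 - <<'E'
from rig import manip
import cv2
print(manip.sense())
for n in ["top","side","wrist"]:
    cv2.imwrite(f"pics/{n}0.png",manip.camera(n)); print(n,manip.camera_params(n))
E
```

```text
pics
{'time_s': 0.0, 'joint_positions': array([-1.21978194,  0.38388903,  0.0438474 ,  1.59960783, -0.01788688,
        1.16115197, -0.04990826]), 'qvel': array([ 0.00107133,  0.0009238 ,  0.00043358, -0.00042946,  0.00158357,
       -0.00045112, -0.00012132]), 'joint_torque': array([ 9.62698577e-04, -4.33464432e+01,  1.02474343e+00, -2.49513263e+01,
        1.04675049e-02,  1.12971177e-02,  1.73398885e-06]), 'tool_pos': array([0.2816616 , 0.58481773, 0.25183668]), 'eef_rot': array([ 0.68922825,  0.15640009,  0.6895344 , -0.15825847]), 'force': array([-0.45546997,  1.01550975,  0.35166451]), 'moment': array([-0.03184585, -0.0305536 ,  0.00929791]), 'gripper_width': 0.08504211595781865}
top {'fov_y': 50.665962172151296, 'cx': 273.9625613485264, 'cy': 212.41559347535443, 'k1': -0.07927674712447585, 'R': array([[-0.01820782, -0.99980276, -0.00793192],
       [-0.99702001,  0.01875081, -0.07482983],
       [ 0.0749638 ,  0.00654579, -0.99716477]]), 't': array([0.02233116, 0.57461226, 0.94959436])}
side {'fov_y': 43.953729287682094, 'cx': 271.54079642975455, 'cy': 213.75318093190654, 'k1': -0.19740968672653597, 'R': array([[ 0.86973241, -0.49323759, -0.01679921],
       [-0.2963267 , -0.49469093, -0.81698921],
       [ 0.39465937,  0.71554005, -0.5764082 ]]), 't': array([-0.48875886,  0.22570612,  1.04077967])}
wrist {'fov_y': 58.397363159216795, 'cx': 282.6097518407542, 'cy': 214.39964892041186, 'k1': -0.004690120073486498, 'mount': array([[ 3.91256991e-05, -2.87033921e-01,  9.57920418e-01,
        -1.20795855e-01],
       [ 9.99999550e-01,  9.19245276e-04,  2.34600799e-04,
        -9.26888725e-06],
       [-9.47902206e-04,  9.57919977e-01,  2.87033828e-01,
        -7.31515448e-02],
       [ 0.00000000e+00,  0.00000000e+00,  0.00000000e+00,
         1.00000000e+00]])}
```

View pics/top0.png

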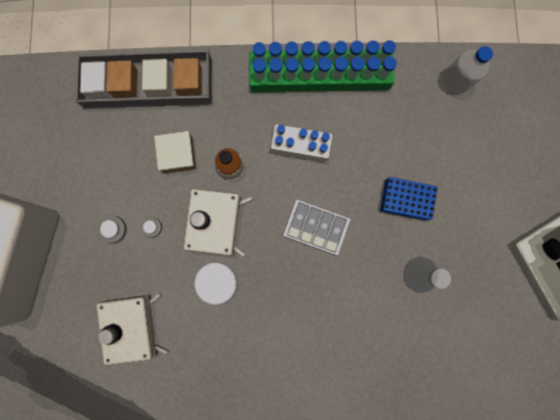

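View pics/side0.png

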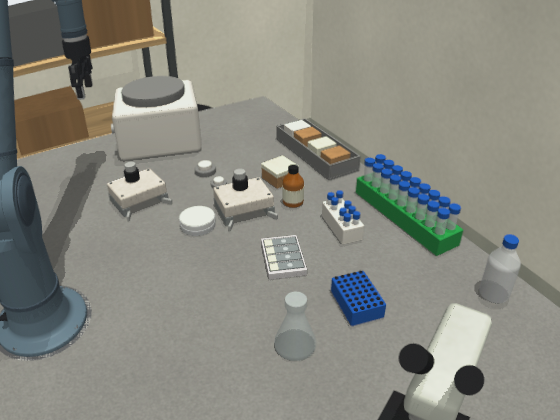

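View pics/wrist0.png

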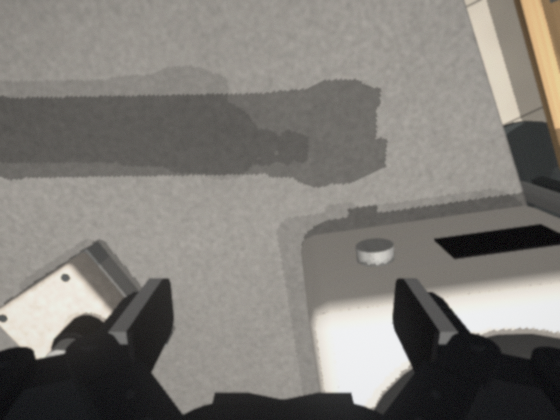

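Two imager-like things in the top view: (212,222) and (125,330). World −y is to the right of the picture, so the one at (212,222) is farthest to the robot's right. Two keys: (112,229), which is larger, and (151,227), which is smaller and therefore wanted. I'll confirm with crops.

```bash
cat > h.py <<'E'
import numpy as np, cv2
from scipy.spatial.transform import Rotation as Rn
from rig import manip
def cam(name,sense=None):
    p=manip.camera_params(name); f=210/np.tan(np.radians(p['fov_y']/2))
    if 'R' in p: R,t=p['R'],p['t']
    else:
        w,x,y,z=sense['eef_rot']; T=np.eye(4); T[:3,:3]=Rn.from_quat([x,y,z,w]).as_matrix(); T[:3,3]=sense['tool_pos']
        M=np.linalg.inv(T@p['mount']); R,t=M[:3,:3],M[:3,3]
    return R,t,f,p['cx'],p['cy'],p['k1']
def pix2w(c,uv,z):
    R,t,f,cx,cy,k1=c
    d=(np.array(uv,float)-[cx,cy])/f; s=d.copy()
    for _ in range(20): s=d/(1+k1*(s@s))
    C=-R.T@t; r=R.T@np.array([s[0],s[1],1]); return C+r*(z-C[2])/r[2]
def w2pix(c,X):
    R,t,f,cx,cy,k1=c
    q=R@np.array(X,float)+t; s=q[:2]/q[2]; return f*s*(1+k1*(s@s))+[cx,cy]
def crop(img,x0,y0,x1,y1,k,fn):
    c=cv2.resize(img[y0:y1,x0:x1],None,fx=k,fy=k,interpolation=cv2.INTER_CUBIC)
    for x in range(-(-x0//10)*10,x1,10):
        cv2.line(c,((x-x0)*k,0),((x-x0)*k,8 if x%50 else 16),(0,255,255),1)
        if x%20==0: cv2.putText(c,str(x),((x-x0)*k-10,26),0,.4,(0,255,255),1)
    for y in range(-(-y0//10)*10,y1,10):
        cv2.line(c,(0,(y-y0)*k),(8,(y-y0)*k),(0,255,255),1)
        if y%20==0: cv2.putText(c,str(y),(10,(y-y0)*k+4),0,.4,(0,255,255),1)
    cv2.imwrite(fn,c)
E
python3 - <<'E'
from h import *
im=cv2.imread("pics/top0.png")
crop(im,90,180,250,280,5,"pics/c1.png")
crop(im,225,190,365,265,5,"pics/c2.png")
im=cv2.imread("pics/side0.png")
crop(im,180,150,310,240,6,"pics/c3.png")
E
```

```text
(no output)
```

View pics/c1.png

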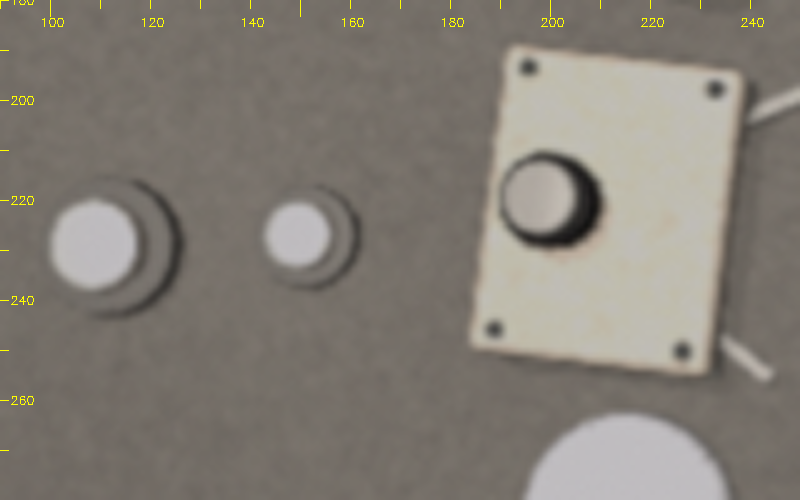

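View pics/c2.png

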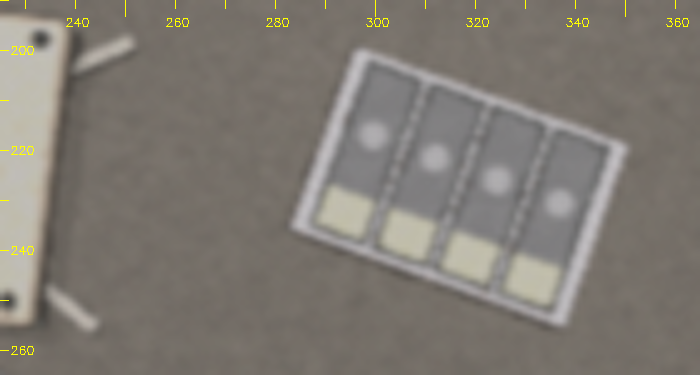

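View pics/c3.png

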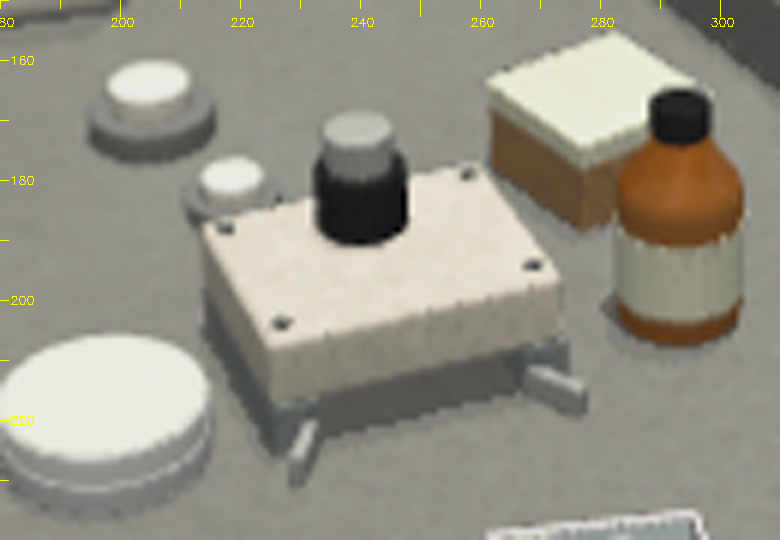

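Run:
```python
from h import *
c=cam("top")
r=[pix2w(c,p,.057)[:2] for p in [(191.8,189),(239,194),(232.2,254.5),(184,249.3)]]
k=[pix2w(c,p,.018)[:2] for p in [(296.5,200),(350,219.5),(337.5,254.5),(283.5,235.5)]]
r=np.array(r);k=np.array(k);print(r,k)
def d(a):return np.linalg.norm(a)
print([d(r[i]-r[(i+1)%4]) for i in range(4)],[d(k[i]-k[(i+1)%4]) for i in range(4)])
# imager y: from mouth(right) to rear(left)
ex=(r[0]-r[3])+(r[1]-r[2]); ey=(r[0]-r[1])+(r[3]-r[2])
a1=np.arctan2(ey[1],ey[0])-np.pi/2; a2=np.arctan2(ex[1],ex[0])
print("img yaw",a1,a2); a=(a1*104+a2*132)/236
Y=np.array([-np.sin(a),np.cos(a)]);X=np.array([np.cos(a),np.sin(a)])
o=r.mean(0)-Y*.022; print("imager O",o,"yaw",a)
ky=(k[0]-k[1])+(k[3]-k[2]); kx=(k[0]-k[3])+(k[1]-k[2])
print("carrier",k.mean(0),np.arctan2(ky[1],ky[0])-np.pi/2,np.arctan2(kx[1],kx[0]))
kc=k.mean(0)-o; print("carrier in imager",kc@X,kc@Y)
kk=pix2w(c,(149.2,226.7),.022)[:2]; print("key",kk,(kk-o)@X,(kk-o)@Y)
for n,p,z in [("flask",(441,279),.125),("flaskbase",(420,274),0),("block",(410,198),.04),("rack",(302,142),.074),("petri",(215,284),.03),("bottle",(226,157),.11)]:
    w=pix2w(c,p,z)[:2]-o; print(n,w+o,w@X,w@Y)
# side camera cross-check
c=cam("side")
print("side key",pix2w(c,(218.8,179.5),.022),"roof", [pix2w(c,p,.057)[:2] for p in [(214,187),(259,177.5),(273,196.5),(226,207.5)]])
im=cv2.imread("pics/side0.png"); crop(im,240,220,400,340,5,"pics/c4.png")
```

```text
[[0.62549683 0.18530834]
 [0.61278004 0.08481274]
 [0.48534578 0.10072239]
 [0.497884   0.20247234]] [[ 0.60167623 -0.03839967]
 [ 0.55645102 -0.15503877]
 [ 0.48040499 -0.12539212]
 [ 0.52413624 -0.00823606]]
[np.float64(0.10129699592851642), np.float64(0.12842354595485048), np.float64(0.10251955821851168), np.float64(0.12876194482467235)] [np.float64(0.12509995605789345), np.float64(0.08162060546379798), np.float64(0.1250518472944414), np.float64(0.0832003189945673)]
img yaw -0.12422995169094664 -0.1289569889439848
imager O [0.55259292 0.12150578] yaw -0.126873887781629
carrier [ 0.54066712 -0.08176666] -0.3635741974271367 -0.37135708948991547
carrier in imager 0.013890886578181423 -0.20314761092807607
key [0.54852315 0.28699258] -0.02497672856558761 0.16364170072908926
flask [ 0.43056947 -0.31294841] -0.06606952969688461 -0.44640226728701105
flaskbase [ 0.43258769 -0.31159695] -0.06423853928149183 -0.44480629795250437
block [ 0.59929239 -0.28339532] 0.09755778421658481 -0.3957375643272839
rack [ 0.71813349 -0.05021497] 0.18593847808566077 -0.14939403952582733
petri [0.42207316 0.14145089] -0.13199441082770358 0.003269633320395034
bottle [0.68203502 0.10568617] 0.130403400839283 0.000686341443159029
side key [0.55302107 0.28189795 0.022     ] roof [array([0.50461955, 0.20062907]), array([0.62757742, 0.18152254]), array([0.61387567, 0.08215064]), array([0.49095966, 0.0989879 ])]
```

View pics/c4.png

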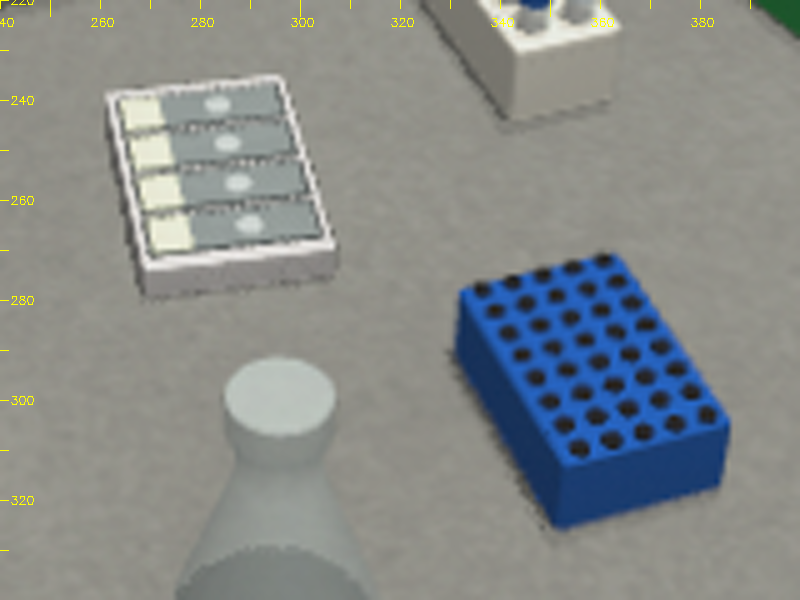

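Run:
```python
from h import *
s=manip.sense(); w,x,y,z=s['eef_rot']; R=Rn.from_quat([x,y,z,w]).as_matrix(); print(R)
c=cam("top"); print("lens top",pix2w(c,(197.6,218.6),.105))
print("box",pix2w(c,(174,152),.049))
```

```text
[[-8.15055906e-04  4.33830794e-01  9.00993994e-01]
 [-1.87490705e-03  9.00992047e-01 -4.33831553e-01]
 [-9.99997910e-01 -2.04287696e-03  7.90335277e-05]]
lens top [0.55909897 0.16455813 0.105     ]
box [0.70811832 0.22556757 0.049     ]
```

Request:
servo_tool --targets '[0,0,0,0.156,0,0,0,0,0,0,0.156,0,0,0,0,0,0,0.156,0,0,0,0,0,0,0.156,0,0,0,0,0,0,0.156,0,0,0,0,0,0,0.156,0,0,0,0,0,0,0.156,0,0,0,0,0,0,0.156,0,0,0]'

```text
time_s: 1.15
tool_pos: [0.2818, 0.5853, 0.2527]
eef_rot: [-0.466, -0.531, -0.466, 0.532]
force: [-0.1, -0.3, 0.9]
gripper_width: 0.0002
```

Request:
servo_tool --targets '[0,0.026,0.037,0,0,0,0,0,0.026,0.037,0,0,0,0,0,0.026,0.037,0,0,0,0,0,0.026,0.037,0,0,0,0,0,0.026,0.037,0,0,0,0,0,0.026,0.037,0,0,0,0,0,0.026,0.037,0,0,0,0,0,0.026,0.037,0,0,0,0]'

```text
time_s: 2.15
tool_pos: [0.4515, 0.2643, 0.2531]
eef_rot: [-0.468, -0.53, -0.468, 0.531]
force: [1.0, 0.0, -0.5]
gripper_width: 0.0004
```

```bash
cat >> h.py <<'E'
O=np.array([.5535,.1224]); A=-.127
def im(p):
    d=np.array(p)[:2]-O; return np.array([d@[np.cos(A),np.sin(A)], d@[-np.sin(A),np.cos(A)]])*1000
def axes(s):
    w,x,y,z=s['eef_rot']; return Rn.from_quat([x,y,z,w]).as_matrix()
def rep(s):
    R=axes(s); print("t",round(s['time_s'],2),"imager xy mm",im(s['tool_pos']).round(1),"z",round(s['tool_pos'][2]*1000,1),"yaw err of tool z vs -y'",round(np.arctan2(-R[1,2],-R[0,2])-(np.pi/2+A),4),"Rz row",R[2].round(4),"F",s['force'].round(1),'g',round(s['gripper_width'],4))
E
python3 - <<'E'
from h import *
s=manip.sense(); rep(s); cv2.imwrite("pics/w1.png",manip.camera("wrist"))
E
```

```text
t 2.15 imager xy mm [-119.2  127.9] z 253.1 yaw err of tool z vs -y' 0.0011 Rz row [-1.e+00 -3.e-04  1.e-04] F [ 1.   0.  -0.5] g 0.0004
```

View pics/w1.png

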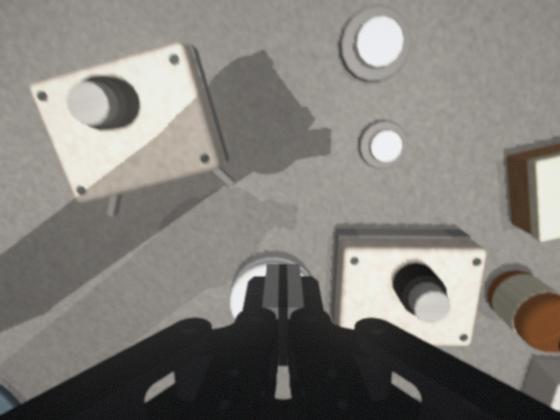

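Run:
```python
from h import *
s=manip.sense(); i=cv2.imread("pics/w1.png")
crop(i,325,120,495,360,4,"pics/c5.png")
i=i.copy();c=cv2.imread("pics/c5.png");print(c.shape)
cv2.imwrite("pics/c5.png",c[:600]);cv2.imwrite("pics/c6.png",c[400:])
```

```text
(960, 680, 3)
```

View pics/c5.png

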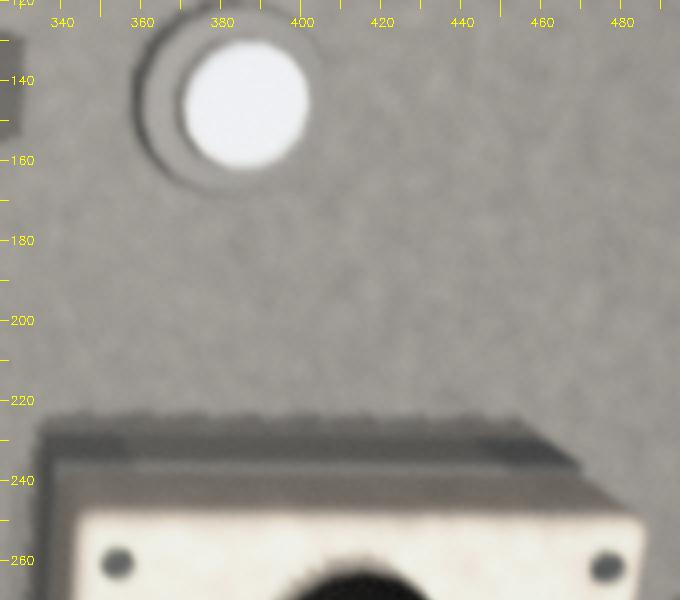

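View pics/c6.png

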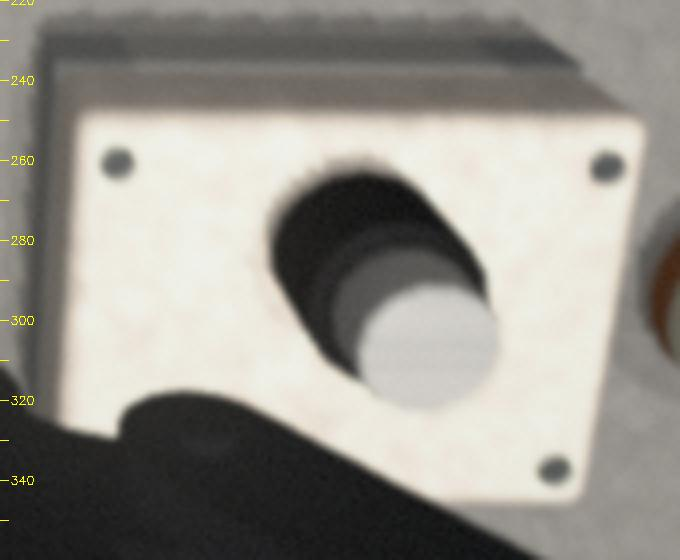

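Run:
```python
from h import *
s=manip.sense(); c=cam("wrist",s)
P=[(343.8,247.6),(485.8,249.8),(470,344.6)]
w=[im(pix2w(c,p,.057)) for p in P]; print(np.round(w,1), "expected [-66,74],[66,74],[66,-30]")
print("angle",np.arctan2(*(w[1]-w[0])[::-1]))
print("key",im(pix2w(c,(386.1,145.9),.022)).round(1), pix2w(c,(386.1,145.9),.022))
print("imager key by top:",im([.5494,.2879]))
```

```text
[[-58.9  65.9]
 [ 70.5  62.5]
 [ 70.  -38.4]] expected [-66,74],[66,74],[66,-30]
angle -0.02622984309871588
key [-17.5 152.7] [0.55551278 0.27612087 0.022     ]
imager key by top: [-25.02902428 163.6478168 ]
```

Run:
```python
from h import *
manip.camera("wrist")
s=manip.sense(); rep(s); print(abs(s['qvel']).max()); i=manip.camera("wrist"); cv2.imwrite("pics/w2.png",i)
crop(i,325,120,495,360,4,"pics/c5.png")
c=cv2.imread("pics/c5.png")
cv2.imwrite("pics/c5.png",c[:600]);cv2.imwrite("pics/c6.png",c[400:])
```

```text
t 2.25 imager xy mm [-115.8  122.9] z 253.2 yaw err of tool z vs -y' -0.0097 Rz row [-1.      0.0014  0.0026] F [-0.1 -1.3 -0. ] g -0.0004
0.07911715254967606
```

View pics/c5.png

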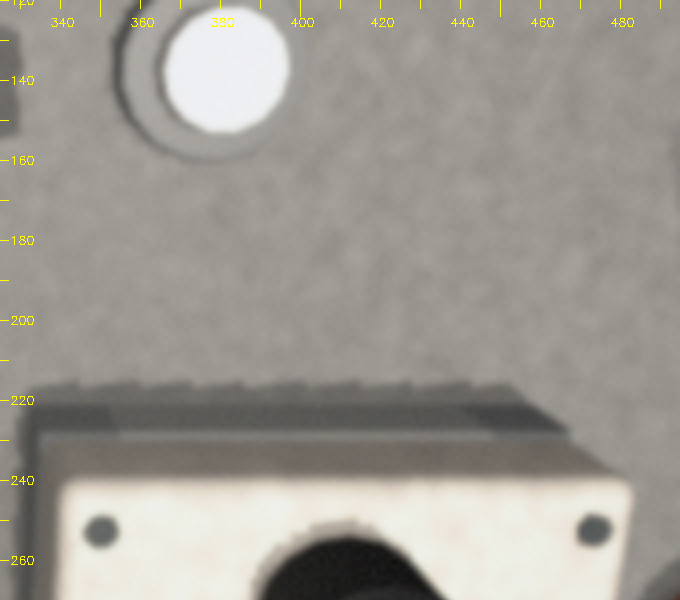

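View pics/c6.png

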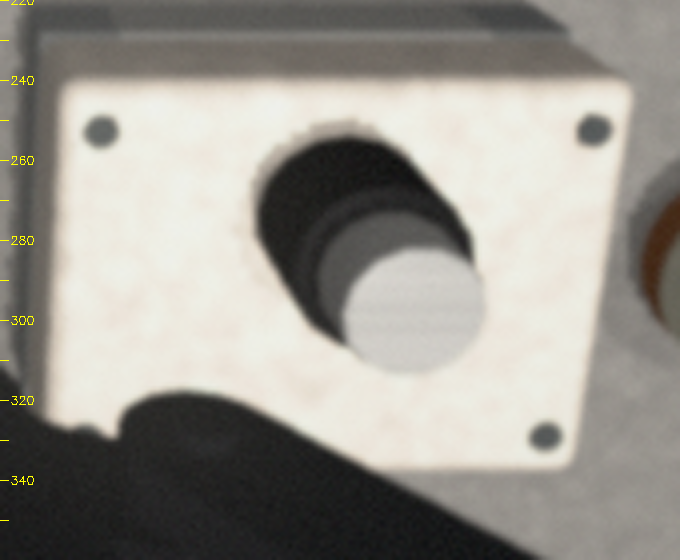

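Run:
```python
from h import *
s0=manip.sense()
c=cam("wrist",s0); print(s0['time_s']); rep(s0); print(abs(s0['qvel']).max())
# pose at picture ~2.25 known: reconstruct approx from printed pose
import copy
s=copy.deepcopy(s0)
q=np.array([-115.8,122.9])/1000
s['tool_pos']=np.array([O[0]+q[0]*np.cos(A)-q[1]*np.sin(A),O[1]+q[0]*np.sin(A)+q[1]*np.cos(A),.2532])
c=cam("wrist",s)
P=[(340.1,239.6),(482.5,240),(467,336.6)]
w=[im(pix2w(c,p,.057)) for p in P]; print(np.round(w,1))
print("angle",np.arctan2(*(w[1]-w[0])[::-1]))
print("key",im(pix2w(c,(381.4,137.1),.022)).round(1))
```

```text
2.3
t 2.3 imager xy mm [-117.8  126. ] z 253.2 yaw err of tool z vs -y' -0.006 Rz row [-1.e+00  1.e-04  7.e-04] F [-0.7 -0.2  0.8] g 0.0002
0.07313495897986402
[[-64.3  77. ]
 [ 64.   75.9]
 [ 63.8 -24.8]]
angle -0.008462892844038866
key [-24.5 164.3]
```

Request:
servo_tool --targets '[0,0.03,0.043,0,0,0,0,0,0.03,0.043,0,0,0,0,0,0.03,0.043,0,0,0,0,0,0.03,0.043,0,0,0,0,0,0.03,0.043,0,0,0,0,0,0.03,0.043,0,0,0,0,0,0.02,0.028,0,0,0,0,0,0.01,0.014,0,0,0,0]'

```text
time_s: 3.3
tool_pos: [0.6223, -0.0589, 0.2528]
eef_rot: [-0.467, -0.53, -0.467, 0.531]
force: [-0.0, 0.1, 0.2]
gripper_width: -0.0002
```

Request:
servo_tool --targets '[0,0,0,0,0,0,0,0.02,0,0,0,0,0,0,0.03,0,0,0,0,0,0,0.03,0,0,0,0,0,0,0.03,0,0,0,0,0,0,0.03,0,0,0,0,0,0,0.02,0,0,0,0,0,0,0,0,0,0,0,0,0]'

```text
time_s: 4.3
tool_pos: [0.6197, -0.0564, 0.0908]
eef_rot: [-0.467, -0.529, -0.469, 0.531]
force: [0.0, 0.1, 0.6]
gripper_width: 0.0001
```

Run:
```python
from h import *
s=manip.sense(); rep(s);print(s['joint_positions'].round(2)); cv2.imwrite("pics/w3.png",manip.camera("wrist")); cv2.imwrite("pics/t3.png",manip.camera("top"));cv2.imwrite("pics/s3.png",manip.camera("side"))
```

```text
t 4.3 imager xy mm [  88.3 -169. ] z 90.8 yaw err of tool z vs -y' 0.0028 Rz row [-1.0e+00 -5.2e-03 -1.0e-04] F [0.  0.1 0.6] g 0.0001
[-0.41  0.58  0.56  1.8  -0.38  0.88  0.2 ]
```

View pics/w3.png

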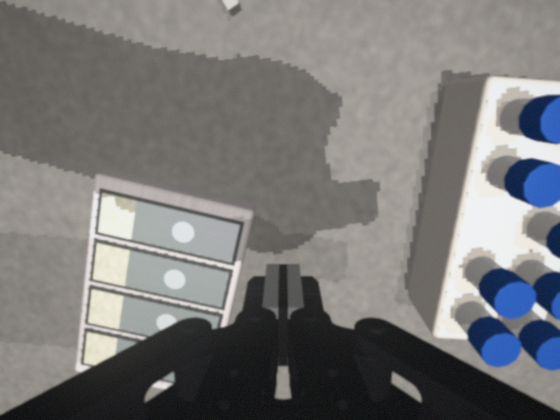

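View pics/s3.png

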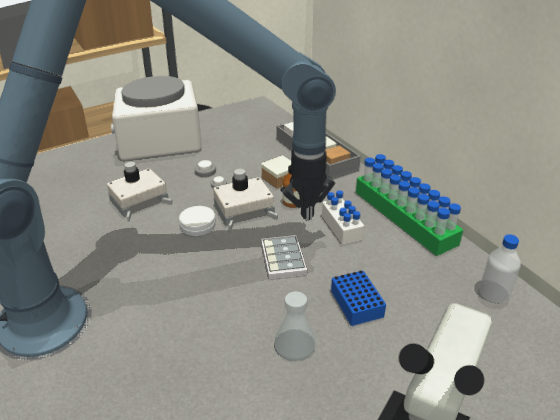

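View pics/t3.png

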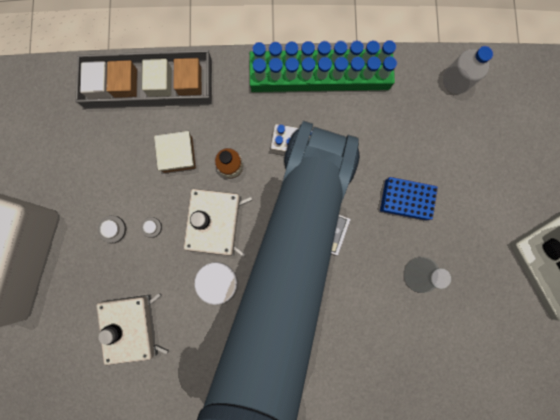

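Run:
```python
from h import *
s=manip.sense(); rep(s); c=cam("wrist",s)
a=im(pix2w(c,(99,177),.018)); b=im(pix2w(c,(252,212),.018)); print(a,b,np.linalg.norm(a-b)); d=b-a; print("yaw rel imager",np.arctan2(d[1],d[0]))
print([w2pix(c,s['tool_pos']+axes(s)@[.022,y,0]) for y in (-.0145,.0145)])
```

```text
t 4.45 imager xy mm [  91.5 -170.1] z 94.3 yaw err of tool z vs -y' 0.0014 Rz row [-1.0e+00  2.1e-03 -3.0e-04] F [ 0.5 -0.4  0.6] g 0.0
[  -6.05298191 -135.50725477] [  74.90517811 -154.76935621] 83.21810034309497
yaw rel imager -0.23358360343176407
[array([248.18632537, 283.44994105]), array([317.25657407, 283.49742163])]
```

Run:
```python
from h import *
s=manip.sense(); c=cam("wrist",s)
for x in (.022,.035):
  for z in (-.011,.0,.011):
    print(x,z,w2pix(c,s['tool_pos']+axes(s)@[x,-.0085,z]).round(1))
i=cv2.imread("pics/w3.png"); crop(i,220,240,350,340,6,"pics/c7.png")
```

```text
0.022 -0.011 [262.1 259.3]
0.022 0.0 [262.5 283.5]
0.022 0.011 [262.9 306.7]
0.035 -0.011 [263.6 247.5]
0.035 0.0 [263.9 270.2]
0.035 0.011 [264.3 292. ]
```

View pics/c7.png

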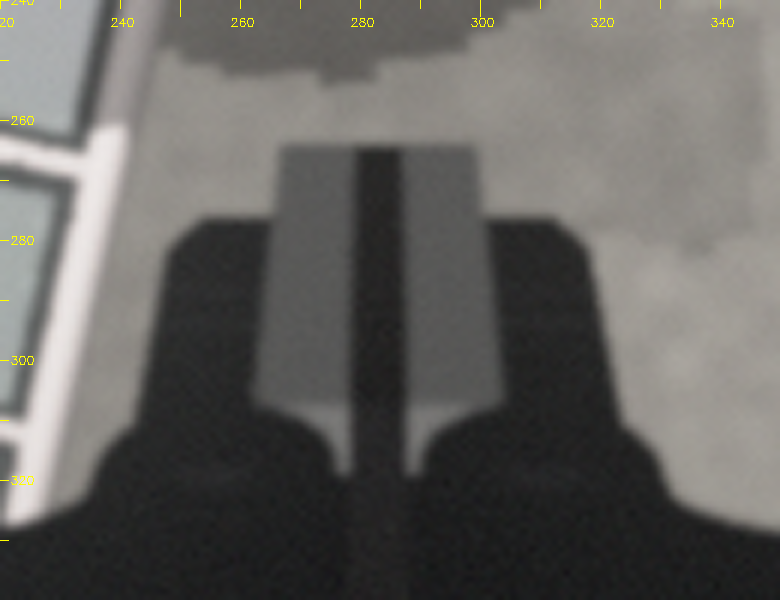

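Request:
servo_tool --targets '[0.015,0,0.004,0,0,0,0,0.015,0,0.004,0,0,0,0,0.015,0,0.004,0,0,0,0,0.01,0,0.001,0,0,0,0,0.006,0,0,0,0,0,0,0.004,0,0,0,0,0,0,0,0,0,0,0,0,0,0,0,0,0,0,0,0]'

```text
time_s: 5.45
tool_pos: [0.6207, -0.0709, 0.0287]
eef_rot: [0.468, 0.531, 0.467, -0.53]
force: [0.2, -0.6, 0.0]
gripper_width: -0.0
```

Run:
```python
from h import *
s=manip.sense(); rep(s); cv2.imwrite("pics/w4.png",manip.camera("wrist"))
```

```text
t 5.45 imager xy mm [  91.1 -183.2] z 28.7 yaw err of tool z vs -y' 0.0014 Rz row [-1.e+00  9.e-04 -2.e-04] F [ 0.2 -0.6  0. ] g -0.0
```

View pics/w4.png

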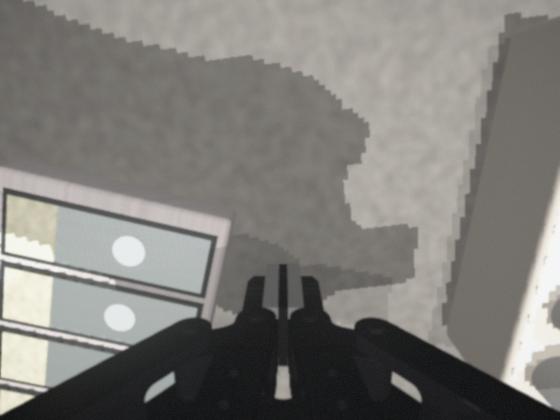

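Request:
servo_tool --targets '[0,-0.004,0,0,0,0,0,0,-0.004,0,0,0,0,0,0,-0.004,0,0,0,0,0,0,-0.003,0,0,0,0,0,0,-0.003,0,0,0,0,0,0,-0.002,0,0,0,0,0,0,0,0,0,0,0,0,0,0,0,0,0,0,0]'

```text
time_s: 6.5
tool_pos: [0.6003, -0.0685, 0.0283]
eef_rot: [-0.467, -0.53, -0.468, 0.531]
force: [1.4, -0.5, 0.2]
gripper_width: 0.0003
```

Run:
```python
from h import *
s=manip.sense(); rep(s); cv2.imwrite("pics/w5.png",manip.camera("wrist"))
```

```text
t 6.5 imager xy mm [  70.6 -183.5] z 28.3 yaw err of tool z vs -y' 0.0011 Rz row [-1.e+00 -2.e-04  0.e+00] F [ 1.4 -0.5  0.2] g 0.0003
```

View pics/w5.png

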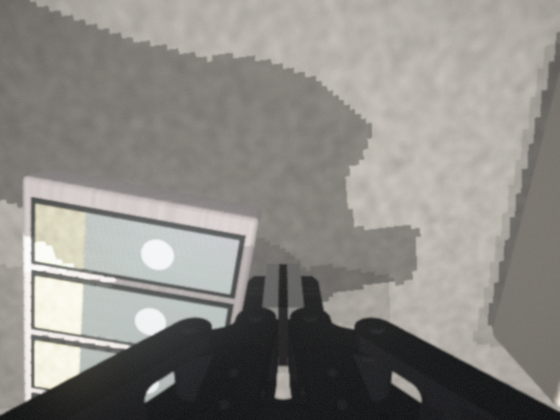

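Request:
servo_tool --targets '[0,-0.003,0,0,0,0,0,0,-0.003,0,0,0,0,0,0,-0.002,0,0,0,0,0,0,-0.002,0,0,0,0,0,0,-0.001,0,0,0,0,0,0,0,0,0,0,0,0,0,0,0,0,0,0,0,0,0,0,0,0,0,0]'

```text
time_s: 7.55
tool_pos: [0.5893, -0.0672, 0.0282]
eef_rot: [-0.467, -0.53, -0.468, 0.531]
force: [0.3, 0.0, 0.2]
gripper_width: -0.0001
```

Run:
```python
from h import *
s=manip.sense(); rep(s); c=cam("wrist",s); 
cv2.imwrite("pics/w6.png",manip.camera("wrist"))
```

```text
t 7.55 imager xy mm [  59.5 -183.5] z 28.2 yaw err of tool z vs -y' 0.001 Rz row [-1.e+00 -3.e-04  0.e+00] F [0.3 0.  0.2] g -0.0001
```

View pics/w6.png

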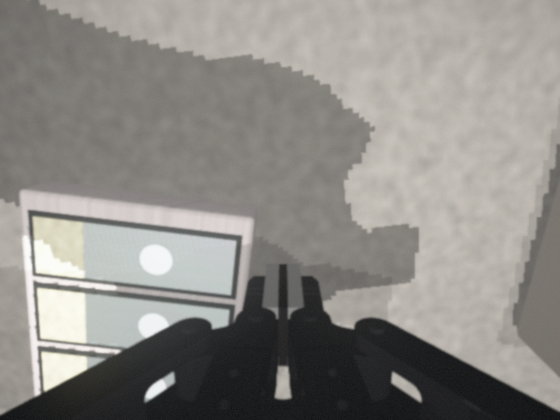

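Run:
```python
from h import *
s=manip.sense(); c=cam("wrist",s)
for a,b in [((22,190),(253,219))]:
    a=im(pix2w(c,a,.018)); b=im(pix2w(c,b,.018)); print(a,b,np.linalg.norm(a-b)); d=b-a; print("yaw rel imager",np.arctan2(d[1],d[0]))
i=cv2.imread("pics/w6.png"); crop(i,10,170,290,330,2,"pics/c8.png")
```

```text
[ -33.83831556 -140.75942545] [  48.60620379 -151.4596244 ] 83.13599117687163
yaw rel imager -0.12906520555369747
```

Request:
servo_tool --targets '[0,0.01,0,0,0,0,0,-0.02,0.005,0,0,0,0,0,-0.03,0,0,0,0,0,0,-0.02,0,0,0,0,0,0,0,-0.018,0.03,0,0,0,0.05,0,-0.018,0.03,0,0,0,0.05,0,-0.018,0.03,0,0,0,0.05,0,-0.018,0.03,0,0,0,0.05]'

```text
time_s: 8.6
tool_pos: [0.5169, -0.1799, 0.0984]
eef_rot: [-0.467, -0.53, -0.468, 0.531]
force: [0.4, -0.9, 0.2]
gripper_width: 0.0499
```

Request:
servo_tool --targets '[0,-0.003,0.002,0,0,0,0.05,0,0,0,0,0,0,0.05,0,0,0,0,0,0,0.05,0,0,0,0,0,0,0.05,0,0,0,0,0,0,0.05,0,0,0,0,0,0,0.05,0,0,0,0,0,0,0.05,0,0,0,0,0,0,0.05]'

```text
time_s: 9.6
tool_pos: [0.5145, -0.1807, 0.0983]
eef_rot: [-0.468, -0.53, -0.468, 0.531]
force: [-0.2, 0.3, -0.7]
gripper_width: 0.05
```

Run:
```python
from h import *
s=manip.sense(); rep(s); c=cam("wrist",s); 
cv2.imwrite("pics/w7.png",manip.camera("wrist"));cv2.imwrite("pics/s7.png",manip.camera("side"))
```

```text
t 9.6 imager xy mm [-3.000e-01 -3.056e+02] z 98.3 yaw err of tool z vs -y' 0.001 Rz row [-1.e+00 -1.e-04  0.e+00] F [-0.2  0.3 -0.7] g 0.05
```

View pics/w7.png

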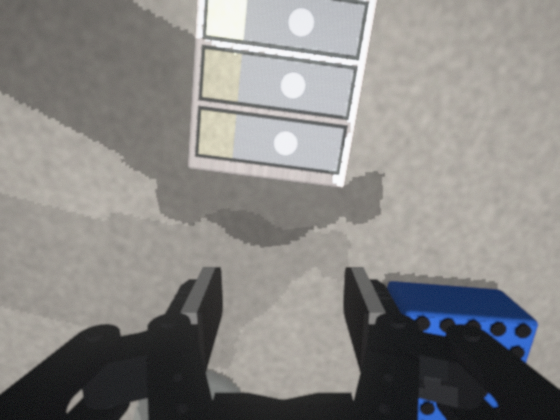

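View pics/s7.png

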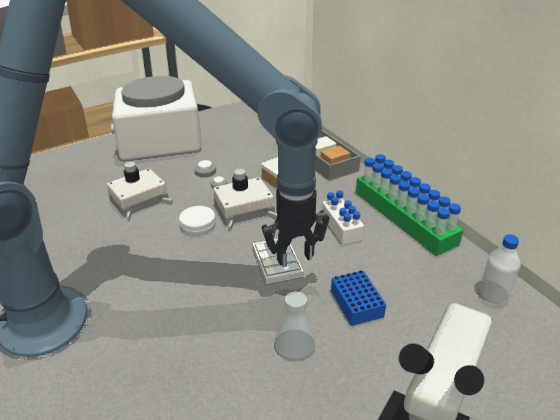

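Run:
```python
from h import *
s=manip.sense(); c=cam("wrist",s); print(abs(s['qvel']).max())
a=im(pix2w(c,(189.5,166),.018)); b=im(pix2w(c,(344.5,186.5),.018)); print(a,b,np.linalg.norm(a-b)); d=b-a; t=np.arctan2(d[1],d[0]);print("yaw rel",t)
m=(a+b)/2; print("centre",m+64*np.array([-np.sin(t),np.cos(t)]))
for x in (.009,.012,.016,.022): print(x,w2pix(c,s['tool_pos']+axes(s)@[x,-.025,-.011]).round(1),w2pix(c,s['tool_pos']+axes(s)@[x,.025,-.011]).round(1))
i=cv2.imread("pics/w7.png"); crop(i,160,150,400,300,3,"pics/c9.png")
```

```text
0.0008373847702552063
[ -50.43446139 -265.66598323] [  33.49890853 -276.77595999] 84.66547212626017
yaw rel -0.13160158800575308
centre [-6.95652708e-02 -2.07774380e+02]
0.009 [216.7 273. ] [348.8 273.1]
0.012 [218.  269.6] [347.5 269.7]
0.016 [219.7 265.3] [345.9 265.4]
0.022 [222.  259.2] [343.5 259.3]
```

View pics/c9.png

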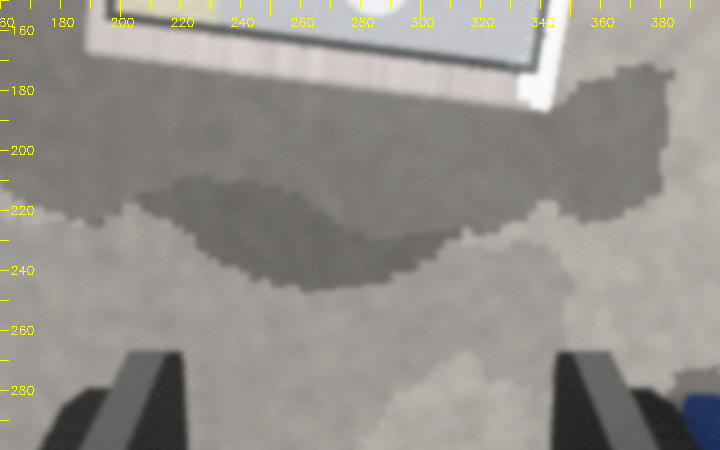

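Request:
servo_tool --targets '[0.02,0,0,0,0,0,0.05,0.02,0,0,0,0,0,0.05,0.015,0,0,0,0,0,0.05,0.01,0,0,0,0,0,0.05,0.005,0,0,0,0,0,0.05,0.003,0,0,0,0,0,0.05,0,0,0,0,0,0,0.05,0,0,0,0,0,0,0.05]'

```text
time_s: 10.7
tool_pos: [0.515, -0.1808, 0.0258]
eef_rot: [0.468, 0.531, 0.467, -0.53]
force: [-0.9, 0.8, 0.1]
gripper_width: 0.0499
```

Request:
servo_tool --targets '[0,0,-0.006,0,0,0,0.05,0,0,-0.006,0,0,0,0.05,0,0,-0.005,0,0,0,0.05,0,0,-0.005,0,0,0,0.05,0,0,-0.005,0,0,0,0.05,0,0,-0.005,0,0,0,0.05,0,0,-0.005,0,0,0,0.05,0,0,-0.003,0,0,0,0.05]'

```text
time_s: 11.7
tool_pos: [0.5198, -0.1407, 0.0253]
eef_rot: [0.468, 0.53, 0.468, -0.53]
force: [0.4, -1.5, 0.1]
gripper_width: 0.0499
```

Run:
```python
from h import *
s=manip.sense(); rep(s); c=cam("wrist",s); 
cv2.imwrite("pics/w8.png",manip.camera("wrist"))
```

```text
t 11.7 imager xy mm [-1.000e-01 -2.652e+02] z 25.3 yaw err of tool z vs -y' 0.0013 Rz row [-1.e+00  3.e-04  1.e-04] F [ 0.4 -1.5  0.1] g 0.0499
```

View pics/w8.png

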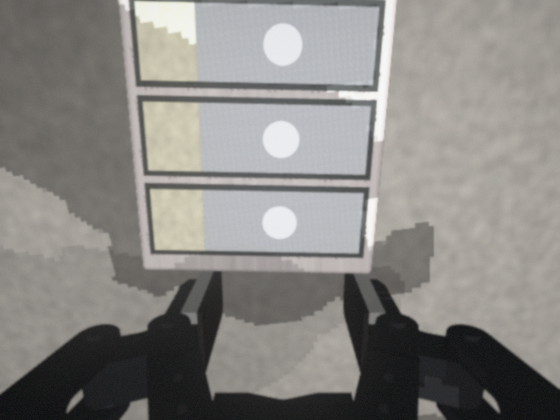

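Request:
servo_tool --targets '[0,0.0007,-0.005,0,0,0,0.05,0,0.0007,-0.005,0,0,0,0.05,0,0.0007,-0.005,0,0,0,0.05,0,0.0007,-0.005,0,0,0,0.05,0,0.0007,-0.005,0,0,0,0.05,0,0.0007,-0.005,0,0,0,0.05,0,0.0007,-0.005,0,0,0,0.05,0,0.0007,-0.005,0,0,0,0.05]'

```text
time_s: 12.75
tool_pos: [0.5303, -0.1017, 0.0253]
eef_rot: [-0.468, -0.53, -0.468, 0.53]
force: [-1.0, -3.6, 0.9]
gripper_width: 0.0501
```

Run:
```python
from h import *
s=manip.sense(); c=cam("wrist",s)
i=cv2.imread("pics/w8.png"); crop(i,120,0,400,280,2,"pics/c10a.png")
rep(s); i=manip.camera("wrist");cv2.imwrite("pics/w9.png",i); crop(i,120,0,400,290,2,"pics/c10.png")
```

```text
t 12.75 imager xy mm [   5.3 -225.2] z 25.3 yaw err of tool z vs -y' 0.0011 Rz row [-1.e+00 -0.e+00  1.e-04] F [-1.  -3.6  0.9] g 0.0501
```

View pics/c10.png

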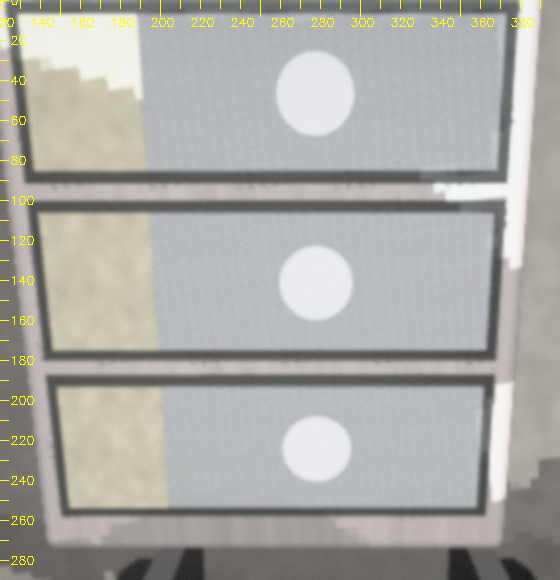

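Run:
```python
from h import *
s=manip.sense(); c=cam("wrist",s)
a=im(pix2w(c,(143.5,272.5),.018)); b=im(pix2w(c,(370,272.5),.018)); print(a,b,(a+b)/2,np.linalg.norm(a-b))
a=im(pix2w(c,(128.5,100),.018)); b=im(pix2w(c,(382,100),.018)); print(a,b,(a+b)/2)
```

```text
[ -46.48726302 -212.24879979] [  38.02418227 -211.99560015] [  -4.23154037 -212.12219997] 84.5118245798512
[ -45.06427182 -150.65329656] [  37.66353669 -150.41632205] [  -3.70036757 -150.53480931]
```

Request:
servo_tool --targets '[0,0.0006,-0.005,0,0,0,0.05,0,0.0006,-0.005,0,0,0,0.05,0,0.0006,-0.005,0,0,0,0.05,0,0.0006,-0.005,0,0,0,0.05,0,0.0006,-0.005,0,0,0,0.05,0,0.0006,-0.005,0,0,0,0.05,0,0.0006,-0.004,0,0,0,0.05,0,0,-0.001,0,0,0,0.05]'

```text
time_s: 13.8
tool_pos: [0.5389, -0.0672, 0.0252]
eef_rot: [0.468, 0.53, 0.468, -0.53]
force: [0.5, -1.5, -0.2]
gripper_width: 0.05
```

Run:
```python
from h import *
s=manip.sense(); rep(s)
i=manip.camera("wrist");cv2.imwrite("pics/w10.png",i)
i=manip.camera("top");cv2.imwrite("pics/t10.png",i); crop(i,170,150,370,280,4,"pics/c11.png")
```

```text
t 13.8 imager xy mm [   9.6 -189.9] z 25.2 yaw err of tool z vs -y' 0.0017 Rz row [-1.e+00  1.e-04 -2.e-04] F [ 0.5 -1.5 -0.2] g 0.05
```

View pics/w10.png

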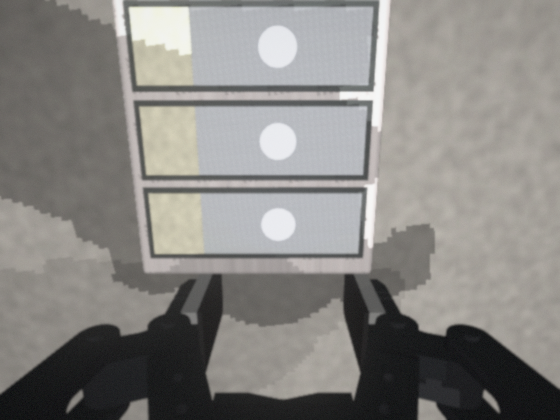

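View pics/c11.png

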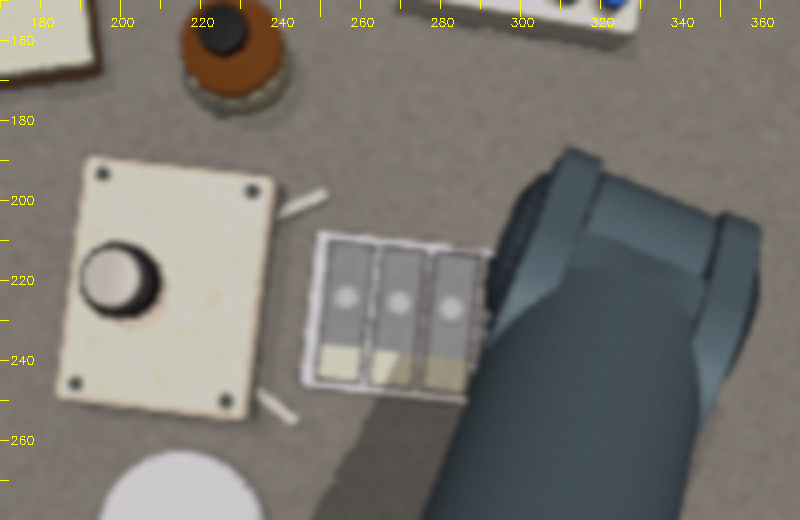

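Run:
```python
from h import *
c=cam("top")
f=lambda p,z: im(pix2w(c,np.array(p)-.4,z)).round(1)
a,b=f((249.3,207.7),.018),f((245.5,246.2),.018); print(a,b,(a+b)/2)
a,b=f((251,197.5),.014),f((243.5,254.7),.014); print("flares",a,b,(a+b)/2)
a,b=f((238.8,194.5),.057),f((231.8,254.5),.057); print("roof",a,b,(a+b)/2)
a,b=f((191.5,189.3),.057),f((184,249.5),.057); print("roof rear",a,b,(a+b)/2)
s=manip.sense(); rep(s); c=cam("wrist",s)
a=im(pix2w(c,(145,272.5),.018)); b=im(pix2w(c,(371.5,272.5),.018)); print((a+b)/2, (b-a)[1]/84)
```

```text
[ 40.8 -51. ] [-44.1 -52.2] [ -1.65 -51.6 ]
flares [ 64.1 -51.9] [-63.1 -49.6] [  0.5  -50.75]
roof [ 63.2 -28.5] [-64.2 -28.4] [ -0.5  -28.45]
roof rear [63.5 73. ] [-65.   73.3] [-0.75 73.15]
t 13.9 imager xy mm [   9.5 -190. ] z 25.2 yaw err of tool z vs -y' 0.0013 Rz row [-1.e+00  1.e-04 -5.e-04] F [ 0.1 -1.7  0.1] g 0.0502
[   0.3695841 -177.912665 ] 0.002183778350091494
```

Request:
servo_tool --targets '[0,0,-0.005,0,0,0,0.05,0,0,-0.005,0,0,0,0.05,0,0,-0.005,0,0,0,0.05,0,0,-0.005,0,0,0,0.05,0,0,-0.005,0,0,0,0.05,0,0,-0.005,0,0,0,0.05,0,0,-0.005,0,0,0,0.05,0,0,-0.003,0,0,0,0.05]'

```text
time_s: 14.9
tool_pos: [0.5436, -0.0296, 0.0253]
eef_rot: [0.468, 0.53, 0.468, -0.53]
force: [0.0, -1.7, 0.1]
gripper_width: 0.0501
```

Run:
```python
from h import *
s=manip.sense(); rep(s)
i=manip.camera("wrist");cv2.imwrite("pics/w11.png",i)
i=manip.camera("side");cv2.imwrite("pics/s11.png",i)
```

```text
t 14.9 imager xy mm [   9.4 -152. ] z 25.3 yaw err of tool z vs -y' 0.0015 Rz row [-1.e+00 -1.e-04 -1.e-04] F [ 0.  -1.7  0.1] g 0.0501
```

View pics/w11.png

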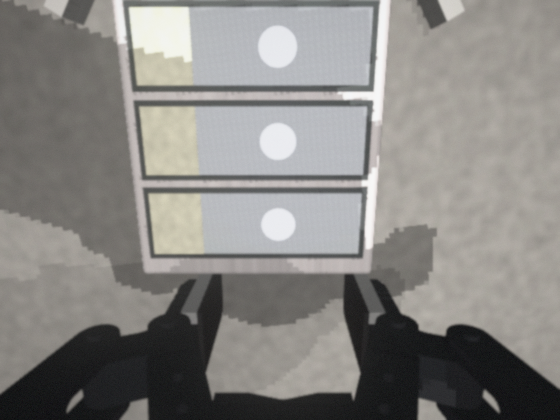

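View pics/s11.png

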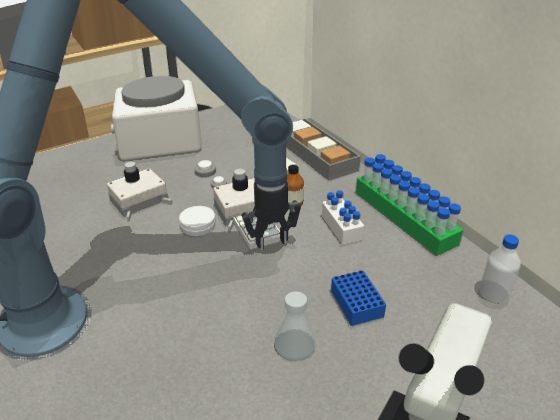

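Request:
servo_tool --targets '[0,0,-0.005,0,0,0,0.05,0,0,-0.005,0,0,0,0.05,0,0,-0.005,0,0,0,0.05,0,0,-0.005,0,0,0,0.05,0,0,-0.005,0,0,0,0.05,0,0,-0.005,0,0,0,0.05,0,0,-0.005,0,0,0,0.05,0,0,-0.003,0,0,0,0.05]'

```text
time_s: 16.0
tool_pos: [0.5483, 0.0081, 0.0252]
eef_rot: [-0.468, -0.53, -0.468, 0.53]
force: [0.6, -1.5, -0.5]
gripper_width: 0.0499
```

Run:
```python
from h import *
s=manip.sense(); rep(s)
i=manip.camera("wrist");cv2.imwrite("pics/w12.png",i)
```

```text
t 16.0 imager xy mm [   9.3 -114. ] z 25.2 yaw err of tool z vs -y' 0.0014 Rz row [-1.e+00 -1.e-04 -1.e-04] F [ 0.6 -1.5 -0.5] g 0.0499
```

View pics/w12.png

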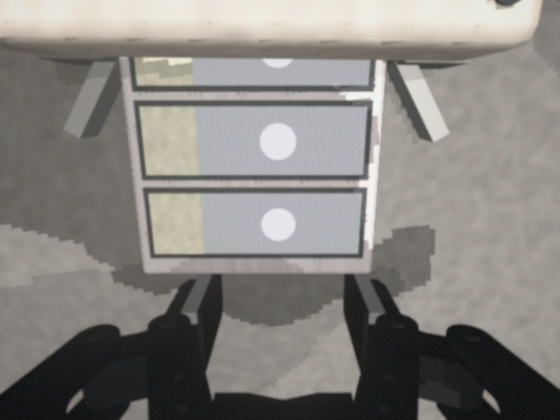

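Request:
servo_tool --targets '[0,0,-0.005,0,0,0,0.05,0,0,-0.005,0,0,0,0.05,0,0,-0.005,0,0,0,0.05,0,0,-0.005,0,0,0,0.05,0,0,-0.005,0,0,0,0.05,0,0,-0.004,0,0,0,0.05,0,0,-0.003,0,0,0,0.05,0,0,0,0,0,0,0.05]'

```text
time_s: 17.05
tool_pos: [0.5524, 0.0401, 0.0253]
eef_rot: [0.468, 0.531, 0.468, -0.53]
force: [0.2, -1.0, 0.0]
gripper_width: 0.0503
```

Request:
servo_tool --targets '[0,0,-0.001,0,0,0,0.05,0,0,-0.001,0,0,0,0.05,0,0,-0.001,0,0,0,0.05,0,0,0,0,0,0,0.05,0,0,0,0,0,0,0.05,0,0,0,0,0,0,0.05,0,0,0,0,0,0,0.05,0,0,0,0,0,0,0.05]'

```text
time_s: 18.05
tool_pos: [0.5527, 0.0423, 0.0252]
eef_rot: [-0.468, -0.53, -0.468, 0.53]
force: [-0.6, -1.5, 0.3]
gripper_width: 0.0501
```

Run:
```python
from h import *
s=manip.sense(); rep(s)
i=manip.camera("wrist");cv2.imwrite("pics/w13.png",i)
```

```text
t 18.05 imager xy mm [  9.3 -79.5] z 25.2 yaw err of tool z vs -y' 0.001 Rz row [-1. -0.  0.] F [-0.6 -1.5  0.3] g 0.0501
```

View pics/w13.png

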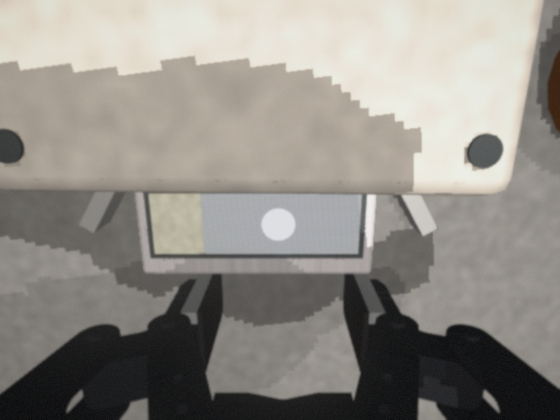

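Request:
servo_tool --targets '[0,0,-0.001,0,0,0,0.05,0,0,-0.001,0,0,0,0.05,0,0,-0.0005,0,0,0,0.05,0,0,-0.0005,0,0,0,0.05,0,0,0,0,0,0,0.05,0,0,0,0,0,0,0.05,0,0,0,0,0,0,0.05,0,0,0,0,0,0,0.05]'

```text
time_s: 19.1
tool_pos: [0.5531, 0.0455, 0.0252]
eef_rot: [0.468, 0.53, 0.468, -0.53]
force: [1.0, -1.2, -0.1]
gripper_width: 0.0501
```

Request:
servo_tool --targets '[0,0,-0.0005,0,0,0,0.05,0,0,-0.0005,0,0,0,0.05,0,0,-0.0005,0,0,0,0.05,0,0,-0.0005,0,0,0,0.05,0,0,0,0,0,0,0.05,0,0,0,0,0,0,0.05,0,0,0,0,0,0,0.05,0,0,0,0,0,0,0.05]'

```text
time_s: 20.1
tool_pos: [0.5534, 0.0474, 0.0253]
eef_rot: [0.468, 0.53, 0.468, -0.53]
force: [-0.9, -1.2, -0.4]
gripper_width: 0.05
```

Request:
servo_tool --targets '[0,0,-0.0005,0,0,0,0.05,0,0,-0.0005,0,0,0,0.05,0,0,-0.0005,0,0,0,0.05,0,0,-0.0005,0,0,0,0.05,0,0,0,0,0,0,0.05,0,0,0,0,0,0,0.05,0,0,0,0,0,0,0.05,0,0,0,0,0,0,0.05]'

```text
time_s: 21.1
tool_pos: [0.5533, 0.0477, 0.0253]
eef_rot: [-0.468, -0.53, -0.467, 0.531]
force: [-0.8, -5.1, 0.5]
gripper_width: 0.0501
```

Run:
```python
from h import *
s=manip.sense(); rep(s)
i=manip.camera("wrist");cv2.imwrite("pics/w14.png",i); crop(i,110,170,420,290,2,"pics/c14.png")
c=cam("wrist",s)
for p,z in [((143,272.5),.018),((371,272.5),.018)]: print(im(pix2w(c,p,z)).round(1))
```

```text
t 21.1 imager xy mm [  9.3 -74.1] z 25.3 yaw err of tool z vs -y' 0.0001 Rz row [-1.0e+00 -2.0e-04  1.7e-03] F [-0.8 -5.1  0.5] g 0.0501
[-42.9 -62.1]
[ 42.2 -62. ]
```

View pics/c14.png

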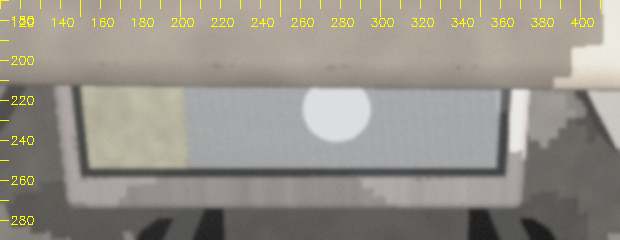

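Request:
servo_tool --targets '[0,0,-0.0005,0,0,0,0.05,0,0,-0.0005,0,0,0,0.05,0,0,-0.0005,0,0,0,0.05,0,0,0,0,0,0,0.05,0,0,0,0,0,0,0.05,0,0,0,0,0,0,0.05,0,0,0,0,0,0,0.05,0,0,0,0,0,0,0.05]'

```text
time_s: 22.15
tool_pos: [0.5533, 0.0478, 0.0253]
eef_rot: [-0.468, -0.53, -0.466, 0.532]
force: [-0.9, -7.0, 2.7]
gripper_width: 0.05
```

Run:
```python
from h import *
s=manip.sense(); rep(s)
i=manip.camera("wrist");cv2.imwrite("pics/w15.png",i); crop(i,110,170,420,290,2,"pics/c15.png")
```

```text
t 22.15 imager xy mm [  9.2 -74.1] z 25.3 yaw err of tool z vs -y' -0.0006 Rz row [-1.0e+00 -3.0e-04  3.2e-03] F [-0.9 -7.   2.7] g 0.05
```

View pics/c15.png

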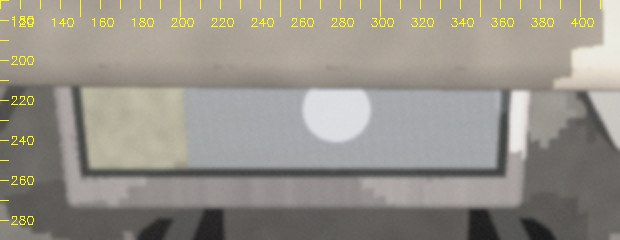

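Run:
```python
from h import *
s=manip.sense(); c=cam("wrist",s)
for z in (.045,.05,.057): print(z,im(pix2w(c,(180,213),z)).round(1),im(pix2w(c,(350,213),z)).round(1))
for p in [(143.5,273),(370.5,273)]: print(im(pix2w(c,p,.018)).round(1))
```

```text
0.045 [-19.6 -30.8] [ 28.  -30.8]
0.05 [-18.2 -29.3] [ 27.1 -29.3]
0.057 [-16.2 -27.2] [ 25.8 -27.2]
[-42.8 -62.2]
[ 42.  -62.2]
```

Request:
servo_tool --targets '[0,0,0.003,0,0,0,0.05,0,0,0.005,0,0,0,0.05,0,0,0.01,0,0,0,0.05,0,0,0.012,0,0,0,0.05,-0.03,0,0,0,0,0,0.05,-0.05,0,0,0,0,0,0.05,-0.06,0,0,0,0,0,0,-0.04,0,0,0,0,0,0]'

```text
time_s: 23.2
tool_pos: [0.5509, 0.02, 0.2081]
eef_rot: [0.468, 0.532, 0.467, -0.53]
force: [0.8, 0.3, -0.4]
gripper_width: 0.0141
```

Run:
```python
from h import *
s=manip.sense(); rep(s)
i=manip.camera("wrist");cv2.imwrite("pics/w16.png",i)
i=manip.camera("side");crop(i,160,130,360,280,4,"pics/s16.png")
i=manip.camera("top");crop(i,100,150,300,290,4,"pics/t16.png")
```

```text
t 23.2 imager xy mm [  10.4 -101.9] z 208.1 yaw err of tool z vs -y' -0.0003 Rz row [-1.      0.003  -0.0014] F [ 0.8  0.3 -0.4] g 0.0141
```

View pics/w16.png

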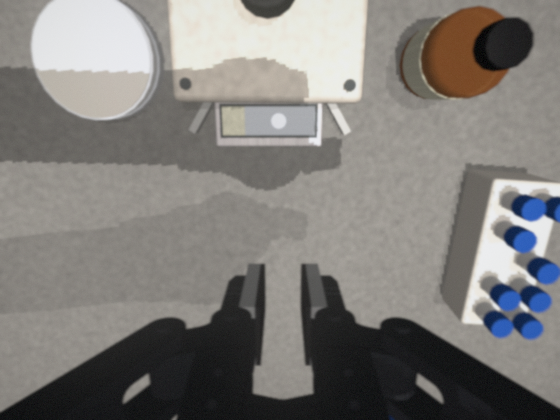

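View pics/s16.png

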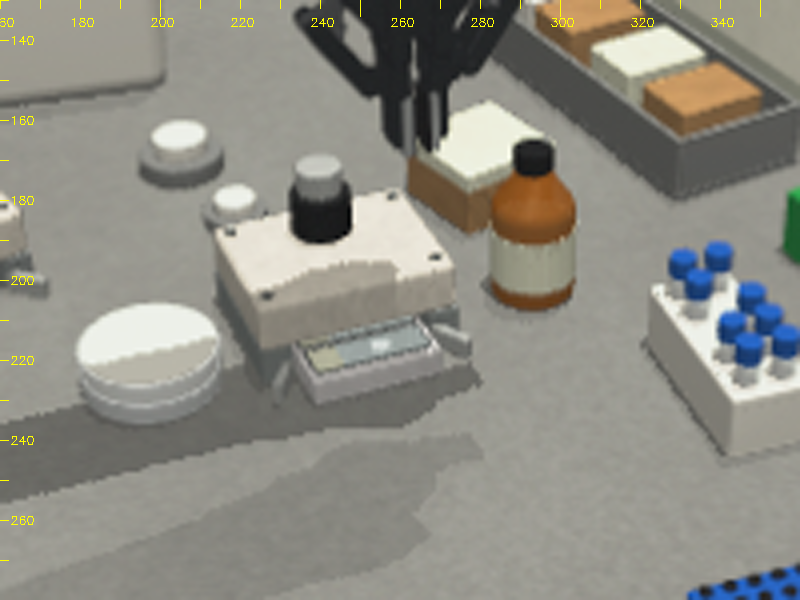

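View pics/t16.png

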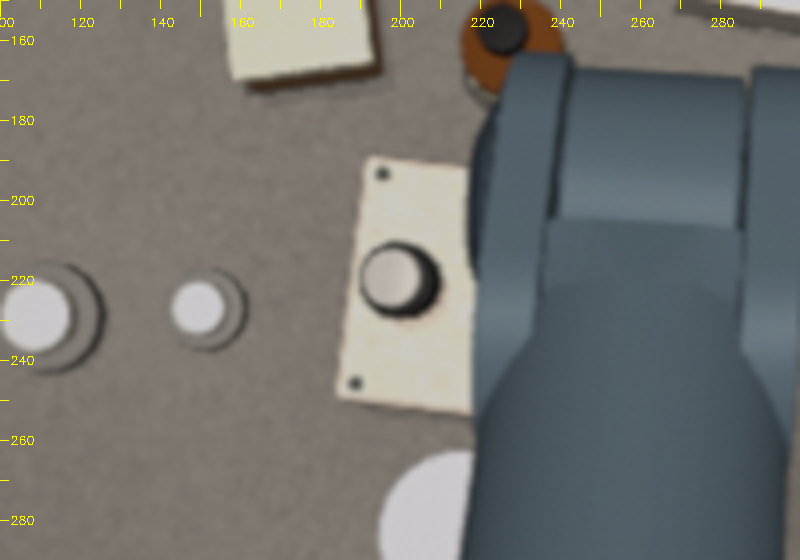

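Request:
servo_tool --targets '[0,-0.004,-0.033,0,0,0,0,0,-0.004,-0.033,0,0,0,0,0,-0.004,-0.033,0,0,0,0,0,-0.004,-0.033,0,0,0,0,0,-0.004,-0.033,0,0,0,0,0,-0.004,-0.033,0,0,0,0,0,-0.004,-0.033,0,0,0,0,0,-0.004,-0.02,0,0,0,0]'

```text
time_s: 24.35
tool_pos: [0.5483, 0.2754, 0.2031]
eef_rot: [-0.468, -0.529, -0.468, 0.531]
force: [0.0, 0.0, -0.2]
gripper_width: 0.0002
```

Request:
servo_tool --targets '[0,0,0,0,0,0,0,0,0,0,0,0,0,0,0.02,0,0,0,0,0,0,0.03,0,0,0,0,0,0,0.02,0,0,0,0,0,0,0.01,0,0,0,0,0,0,0,0,0,0,0,0,0,0,0,0,0,0,0,0]'

```text
time_s: 25.35
tool_pos: [0.5506, 0.2743, 0.1262]
eef_rot: [0.468, 0.531, 0.467, -0.53]
force: [0.3, 0.3, 0.8]
gripper_width: 0.0003
```

Run:
```python
from h import *
s=manip.sense(); rep(s);print(abs(s['qvel']).max())
i=manip.camera("wrist");cv2.imwrite("pics/w17.png",i)
i=manip.camera("top");crop(i,100,150,300,290,4,"pics/t17.png")
```

```text
t 25.35 imager xy mm [-22.1 150.3] z 126.2 yaw err of tool z vs -y' 0.0009 Rz row [-1.      0.0015 -0.0011] F [0.3 0.3 0.8] g 0.0003
0.009701170908783776
```

View pics/w17.png

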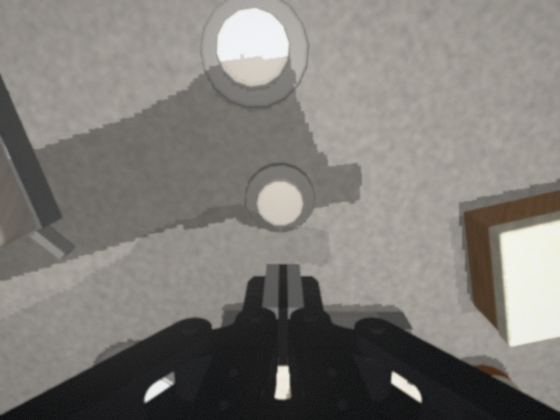

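View pics/t17.png

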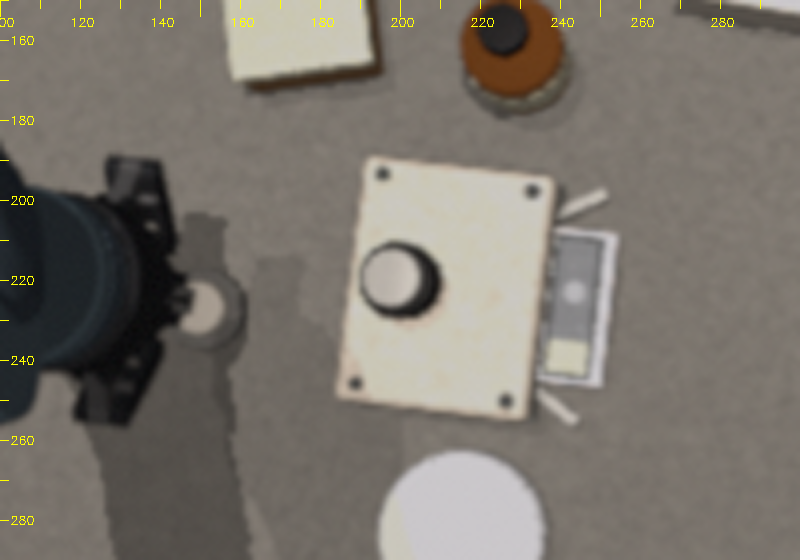

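Run:
```python
from h import *
s=manip.sense(); rep(s); c=cam("wrist",s)
print("key", im(pix2w(c,(280,203.3),.022)).round(1))
c=cam("top"); a,b=im(pix2w(c,(254.1,207.9),.018)),im(pix2w(c,(250.1,246),.018)); print(a,b,(a[1]-b[1])/86)
i=cv2.imread("pics/w17.png"); crop(i,230,150,340,280,5,"pics/c17.png")
```

```text
t 25.45 imager xy mm [-22.1 150.5] z 126.4 yaw err of tool z vs -y' 0.0011 Rz row [-1.      0.0018 -0.0015] F [ 0.4 -0.  -0.1] g -0.0001
key [-23.5 163.4]
[ 40.72878841 -62.50911815] [-43.33364847 -63.14421261] 0.007384819227286293
```

View pics/c17.png

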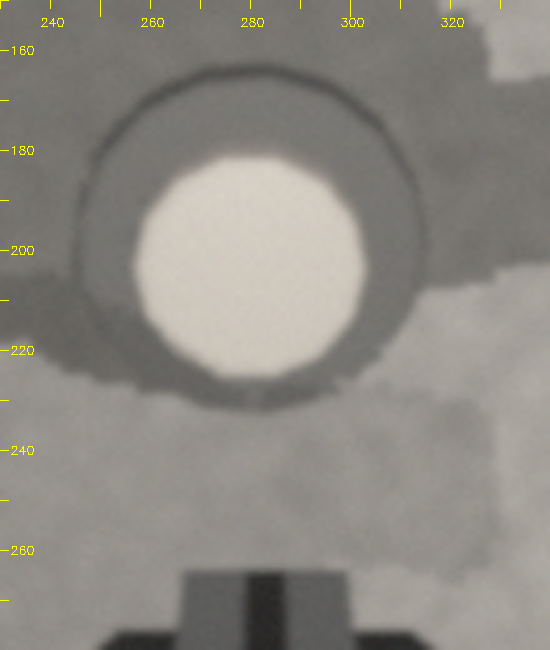

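Request:
servo_tool --targets '[0,-0.001,-0.006,0,0,0,0,0.02,0,-0.007,0,0,0,0,0.02,0,0,0,0,0,0,0.015,0,0,0,0,0,0,0.01,0,0,0,0,0,0,0.008,0,0,0,0,0,0,0.003,0,0,0,0,0,0,0,0,0,0,0,0,0]'

```text
time_s: 26.45
tool_pos: [0.5507, 0.287, 0.0494]
eef_rot: [0.468, 0.531, 0.467, -0.53]
force: [-0.4, 0.3, 0.6]
gripper_width: -0.0001
```

Run:
```python
from h import *
s=manip.sense(); rep(s)
i=manip.camera("wrist");crop(i,200,150,360,330,3,"pics/c18.png")
i=manip.camera("side");crop(i,170,130,290,220,6,"pics/s18.png")
```

```text
t 26.45 imager xy mm [-23.7 162.9] z 49.4 yaw err of tool z vs -y' 0.0008 Rz row [-1.e+00  3.e-04 -2.e-04] F [-0.4  0.3  0.6] g -0.0001
```

View pics/c18.png

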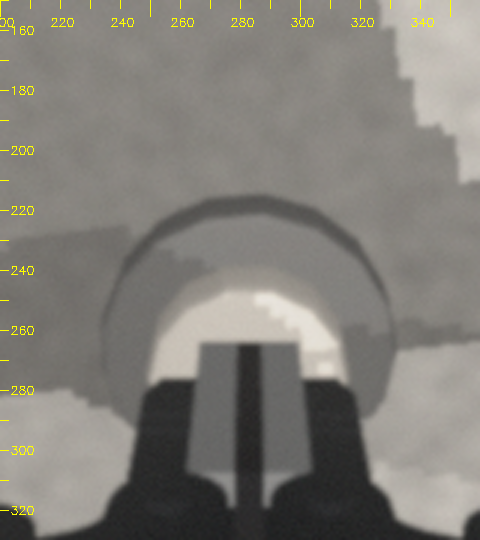

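View pics/s18.png

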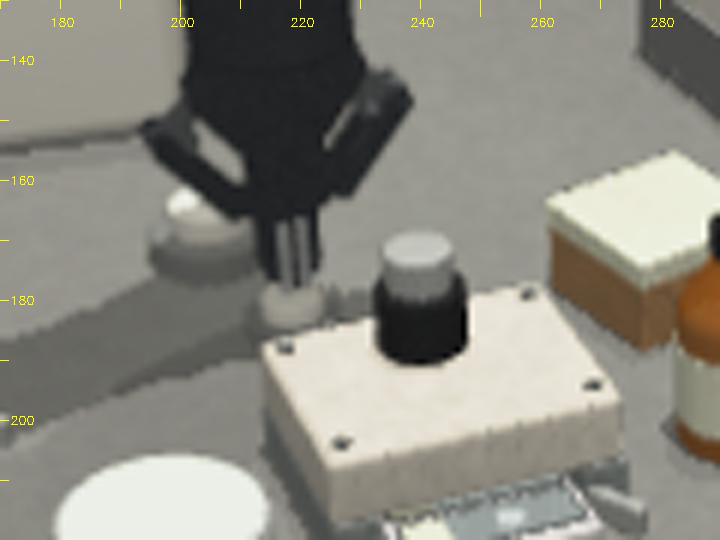

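Request:
servo_tool --targets '[0.002,0,0,0,0,0,0,0.002,0,0,0,0,0,0,0.002,0,0,0,0,0,0,0.002,0,0,0,0,0,0,0.002,0,0,0,0,0,0,0.001,0,0,0,0,0,0,0,0,0,0,0,0,0,0,0,0,0,0,0,0]'

```text
time_s: 27.55
tool_pos: [0.5505, 0.2871, 0.0385]
eef_rot: [0.467, 0.531, 0.468, -0.53]
force: [-1.0, -0.5, 4.9]
gripper_width: 0.0001
```

Run:
```python
from h import *
rep(manip.sense())
```

```text
t 27.55 imager xy mm [-23.9 163. ] z 38.5 yaw err of tool z vs -y' 0.001 Rz row [-1.e+00  0.e+00 -2.e-04] F [-1.  -0.5  4.9] g 0.0001
```

Near the bottom (4.9 N). I'll go slightly further until it stalls.

Request:
servo_tool --targets '[0.001,0,0,0,0,0,0,0.001,0,0,0,0,0,0,0.001,0,0,0,0,0,0,0,0,0,0,0,0,0,0,0,0,0,0,0,0,0,0,0,0,0,0,0,0,0,0,0,0,0,0,0,0,0,0,0,0,0]'

```text
time_s: 28.55
tool_pos: [0.5506, 0.2872, 0.038]
eef_rot: [-0.467, -0.53, -0.468, 0.531]
force: [-5.9, -1.9, 17.9]
gripper_width: -0.0002
```

Run:
```python
from h import *
rep(manip.sense())
i=manip.camera("side");crop(i,170,130,290,220,6,"pics/s19.png")
```

```text
t 28.55 imager xy mm [-23.7 163.1] z 38.0 yaw err of tool z vs -y' 0.0007 Rz row [-1.     -0.0015 -0.0011] F [-5.9 -1.9 17.9] g -0.0002
```

View pics/s19.png

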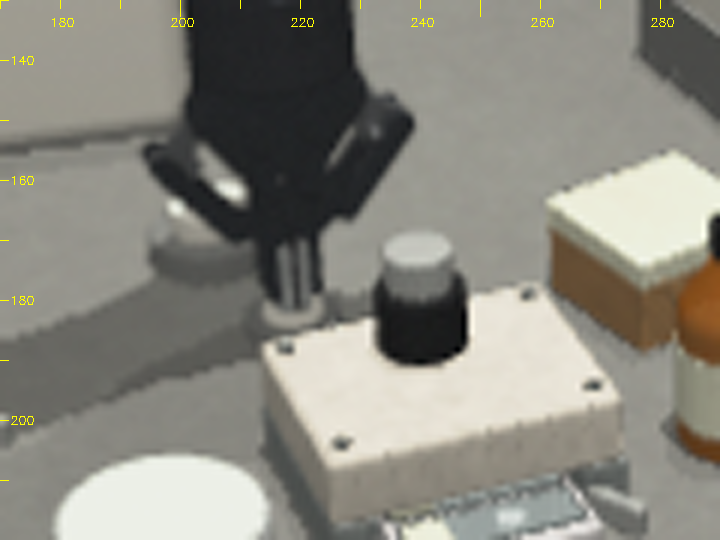

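Stalled at TCP z 38.0 with 18 N, so tips at 16 mm and the key is right down. Raising now.

Request:
servo_tool --targets '[-0.003,0,0,0,0,0,0,-0.004,0,0,0,0,0,0,-0.006,0,0,0,0,0,0,-0.015,0,0,0,0,0,0,-0.03,0,0,0,0,0,0,-0.04,0,0,0,0,0,0,-0.04,0,0,0,0,0,0,-0.04,0,0,0,0,0,0]'

```text
time_s: 29.6
tool_pos: [0.5504, 0.2867, 0.215]
eef_rot: [0.468, 0.531, 0.467, -0.53]
force: [-0.7, 0.8, 0.2]
gripper_width: 0.0002
```

Request:
servo_tool --targets '[0,0,-0.02,0,0,0,0,0,0,-0.02,0,0,0,0,0,0,-0.02,0,0,0,0,0,0,-0.02,0,0,0,0,0,0,0,0,0,0,0,0,0,0,0,0,0,0,0,0,0,0,0,0,0,0,0,0,0,0,0,0]'

```text
time_s: 30.6
tool_pos: [0.5608, 0.3653, 0.2135]
eef_rot: [0.467, 0.531, 0.467, -0.531]
force: [-0.7, 0.3, -0.1]
gripper_width: 0.0004
```

Run:
```python
from h import *
rep(manip.sense())
i=manip.camera("side");crop(i,170,130,330,250,5,"pics/s20.png")
i=manip.camera("top");cv2.imwrite("pics/t20.png",i)
```

```text
t 30.6 imager xy mm [-23.5 241.9] z 213.5 yaw err of tool z vs -y' -0.0006 Rz row [-1.e+00  1.e-04  1.e-04] F [-0.7  0.3 -0.1] g 0.0004
```

View pics/s20.png

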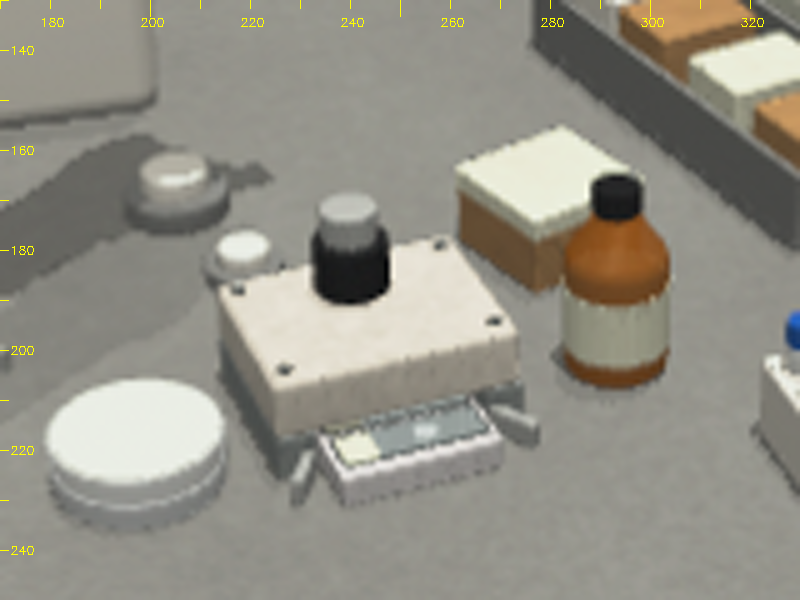

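View pics/t20.png

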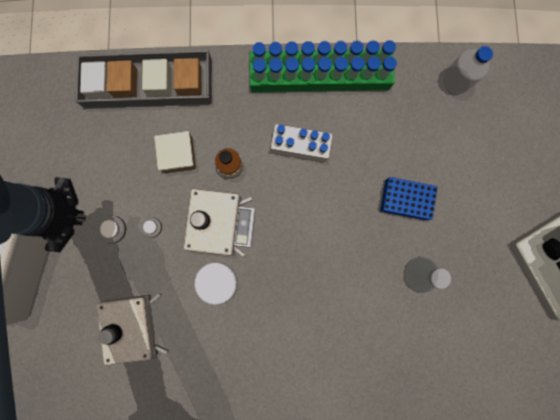

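The key is back up (side view, about (219,179)), the carrier is home and square, and everything else stands where it did. Handing in.

Run:
```python
from rig import manip
print(manip.sign_off())
```

```text
the job is handed in; nothing more can be done
None
```

The carrier is home in the right-hand imager, and the smaller start key was then pressed right down and has come back up. I handed the job in at about 31 s of the 72 s allowed, with the arm clear of everything.

**Push:** I turned the carrier partly straight with a sideways nudge from the closed fingers. Then I pushed its near end in with both fingertips until it stopped dead at about 7 N. It sticks out about 35 mm in front of the bridge, against 34 mm expected. It measures within about 1 mm of centre and 0 to 0.007 rad off square. I never lifted it.

**Key:** The fingers stopped at 18 N with their tips 16 mm above the bench, which is the full 6 mm of travel. In the last side picture the key is up again.

**Other objects:** In the last top picture everything else stands where it did at the start.

**Disagreements:** The cameras differ by 1 to 2 mm in where the imager sits. One early wrist reading, taken while the arm was still swinging, was about 8 mm out, so I retook it. I have no depth reading to confirm contact with the end stop. That rests on the stall and the measured overhang.

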